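# Put the eye loupe away in its slide-top case and snap the lid home

## Robot

A 6-joint arm with a two-finger parallel gripper is mounted at the origin on a cart in front of the work surface, level with it; the furniture and walls round the work are solid. World frame = base frame: x ahead of the robot, y to its left, z up, the work surface at z = 0. Lengths are in mm, angles in rad, forces in N, time in s.
With the tool pointing down it reaches from about 350 to 875 mm from the base axis. Payload 4.2 kg.
Tool frame: the origin (TCP) lies at the very end of the fingers, on their centre line; the grasp point (between the pads) lies 19 mm behind it; z points along the fingers, y is the direction in which the jaws open and shut (so a half turn about z gives the same grasp; the last joint's range is limited). The gripper opens to 85 mm and grips with 20 to 120 N. Pads are 22 mm wide; open, the fingers measure 114 mm over their backs; the gripper's body (76 mm by 85 mm) begins 54 mm behind the grasp point. The pads swing forward as they close: fully open they stand 13 mm farther back than shut.
Start: joints at [-0.856, 0.385, 0.008, 0, -1.194, -0.259], TCP at [275.124, -561.165, 231.312] pointing down, gripper open.
Joint ranges: [-3.14, 3.14], [-1.21, 2.06], [-1.07, 1.41], [-3.16, 2.05], [-2.99, -0.16], [-3.1, 3.1]. Speed limits (rad/s): [2.79, 2.79, 3.14, 3.14, 3.14, 3.14].

## Interface

Orientations are given as a unit quaternion [x, y, z, w].
In Python, from bench import arm gives the robot as it stands.
- The arm moves only by the tool apply_moves, never from a script. Its argument "plan" is one flat list of numbers, 5 for each row, row after row: the gripper's target within -1 to 1 (shut at 1, half-way at 0, fully open at -1), then the shift along the world's x, y, z in m, then the turn about the world's z in degrees. A call has 1 to 8 rows; each row is the pose to reach, as a shift and turn from the pose commanded when the call began; what a row does not reach only later rows make up. A row lasts 1/12 s, in which the tool goes at most 41.7 mm and 7.16 degrees, less where a joint would pass 70% of its speed; a pose out of reach is approached as far as the arm can. A call with a gripper value outside its range is refused whole. The fingers move at their own pace and stop on an object; the grip force is fixed at half the most. Time passes only in rows, so rows that repeat a pose let the fingers close. It gives the time, the measured TCP pose, the force and the opening at its end, in the units of the state.
- arm.read_state(): the state, without advancing time (a new reading comes with each control period).
- arm.get_image(name): name is "scene" or "top"; returns a dict with "color" (384x512x3 uint8, red, green, blue), "range_z" (384x512 float32, mm along the optical axis (not along the pixel's ray), 0 where there is no reading), "camera_matrix" (3x3 intrinsics, pixels), "camera_from_world" (4x4, takes a point from world to camera coordinates). Camera axes: x right, y down, z forward; pixel columns grow to the right and rows downward; lengths in mm; the calibration is good to about 2 mm. A picture is of the moment at which its call begins.
- arm.job_done(): hands the job in, once; it reports no verdict.
The state is a dict: "clock": time; "joints": joint angles; "joint_vel": joint speeds; "joint_efforts": joint torques, N m; "position": TCP position; "ee_rot": TCP orientation; "contact_force": force on the tool from outside, world axes, zero at the start; "wrist_torque": the same for the moment, N m; "gripper_width": finger opening in mm.
Only numpy, scipy, OpenCV 4.12 (cv2) and the standard library are available. Lean on these libraries where they do the work, as an engineer would, in place of code of your own. Each camera call takes 0.05 s, during which the arm holds its last target.

## Task

Put the black eye loupe back in the open well of the grey case, standing level on its rim as it does now, then slide the blue lid along its channel over the small steel ridge at the far end until it is fully home against the closed end. Feel your way: push the lid hard enough to snap over the ridge, but do not ram it against the end of the case. Leave the other things on the bench alone.

Things in the scene. Friction and masses are not known exactly. Their poses are not given: they have to be found in the camera images.
- case: grey slide-top case fixed to the bench, 160 (its x) x 120 (its y) x 46 mm high; origin at the centre of its underside, z up. The lid closes along its +x, from the open mouth at -x to the closed end at +x. Lid channels run inside the side walls: rails at 34 mm height, lips over them at 42 to 46 mm, with a 95 mm wide opening between the lips
- well (a point): centre of the cork-lined floor of the open well, 6 mm above the bench, 25 mm from the case's origin along its +x. The well measures 66 mm (case x) by 95 mm (case y); its floor is 28 mm below the rails
- ridge_top (a point): middle of the top of the steel snap ridge, a sprung roof-shaped bar across the case beyond the well, 67 mm from the case's origin along +x, 3.5 mm above the rails. It gives way downwards: the lid needs a push of about 14 to 22 N, most of it in the last 7 mm of travel, to ride over it, then snaps home as the ridge rises into a groove under the lid
- closed_end (a point): middle of the inner face of the closed end, 74 mm from the case's origin along its +x, 38 mm above the bench: where the lid's nose stops when home. The stop is rigid
- end_wall: the end wall of the case as a body, 6 mm thick; origin at the middle of its lower edge, its inner face 3 mm from there. It takes the lid's push once the lid is home and must not be pressed with more than 35 N
- lid_bar (a point): centre of the lid's upright grip bar, 14 mm thick (along the sliding direction), 50 mm wide, 18 mm high (from 41 to 59 mm above the bench); 37 mm behind the lid's nose, 117 mm before the lid's rear edge. Axes are those of the lid, x = closing direction. It may be pushed from behind or pinched
- lid_nose (a point): middle of the lid's round front edge (the end that goes to the closed end), 4 mm above the lid's underside. x = closing direction, z up. Home: it touches point closed_end
- lid: loose blue plastic lid, 154 x 106 x 7 mm, about 0.12 kg, held in the case's channels with 1 mm play in height and sideways; at the start it is drawn 80 to 92 mm out of the mouth, so that the well is uncovered. Origin at the centre of its underside, x = closing direction
- loupe: the eye loupe as a body, origin at the centre of its underside, z up
- loupe_mid (a point): centre (half-way up) of the black eye loupe, a squat cylinder of diameter 42 and height 21 mm, about 50 g, standing on the bench to the left. Between it and the case lie a turntable (with small parts on it) and, behind, lamps whose posts and cross bar span the bench about 0.75 m ahead: carry the loupe across close to the robot, to keep the forearm clear of them
- screwdriver: loose bystander: red-handled screwdriver, 173 x 24 x 21 mm, lying on the bench
- oil_bottle: loose bystander: dark brown-black oil bottle, diameter 42, height 69 mm, upright
There are look-alikes about, which are no part of the job. What is shaped like the loupe but green is not meant.

How it is judged:
By the outcome, as a careful person would: the job done as asked, in the order asked, and still so for the second after the job is handed in, with the robot touching nothing.
It also fails if it takes over 64 s, if anything falls off the work surface, if the arm or the gripper's body presses on something with over 40 N, if the wrist force passes 120 N, or if a joint passes its speed limit or range.

## Working session

There is one attempt and no reset: what is moved stays moved. The work goes in short steps, Python scripts to look and compute and a tool call to move; the robot and the scene stay as the last step left them, time stands still between calls to the robot, and variables do not carry over. Pictures are saved under pics/ and viewed, and the job is handed in when it is done.

Besides the shell and the picture viewer there is one more tool, called after "Emit:" as name(argument=value, ...) on one line, values as JSON. apply_moves: Moves the arm, as the interface text tells. Its arguments: {"type":"object","properties":{"plan":{"type":"array","items":{"type":"number"}}},"required":["plan"]}

```bash
ls; mkdir -p pics; cat > h.py <<'E'
import numpy as np,cv2
from bench import arm
def save(n,im): cv2.imwrite('pics/'+n+'.png',cv2.cvtColor(im,cv2.COLOR_RGB2BGR))
def world(d,u,v,h=None):
    K=d['camera_matrix'];T=np.linalg.inv(d['camera_from_world'])
    r=np.linalg.inv(K)@np.array([u,v,1.0])
    if h is None: return (T@np.r_[r*d['range_z'][int(round(v)),int(round(u))],1])[:3]
    o=T[:3,3];w=T[:3,:3]@r
    return o+w*(h-o[2])/w[2]
def cloud(d):
    K=d['camera_matrix'];T=np.linalg.inv(d['camera_from_world'])
    v,u=np.mgrid[:384,:512];r=np.stack([u,v,np.ones_like(u)],-1)@np.linalg.inv(K).T
    return (r*d['range_z'][...,None])@T[:3,:3].T+T[:3,3]
E
python3 - <<'E'
from h import *
print(arm.read_state())
for n in('scene','top'):
    d=arm.get_image(n);save(n+'0',d['color']);np.save(n,d,allow_pickle=True);print(np.linalg.inv(d['camera_from_world'])[:3,3],d['camera_matrix'])
E
```

```text
pics
{'clock': 0.0, 'joints': array([-8.56404739e-01,  3.85570167e-01,  6.64562628e-03, -5.23975942e-04,
       -1.19402359e+00, -2.58603171e-01]), 'joint_vel': array([ 6.97641731e-04,  1.50764894e-06,  1.37562964e-04,  4.32320353e-05,
       -3.76222061e-04, -1.28129753e-03]), 'joint_efforts': array([ 6.79536879e-05, -3.92289448e+01,  1.88398075e+01,  4.18609858e+00,
       -4.74452216e-03, -1.06429511e-05]), 'position': array([ 274.87397154, -560.65876917,  230.21742509]), 'ee_rot': array([-2.25832388e-01,  9.74165548e-01,  1.06491743e-03, -2.87763605e-04]), 'contact_force': array([-0.37405012,  0.42081478,  0.67019138]), 'wrist_torque': array([-0.01446943,  0.00998567,  0.04475697]), 'gripper_width': 85.39304068782565}
[ 63.24840216 924.69335174 673.54525469] [[358.61410399   0.         254.73941387]
 [  0.         358.61410399 188.52474666]
 [  0.           0.           1.        ]]
[ 162.83482808   58.84192746 1842.17690574] [[477.70660741   0.         246.91119917]
 [  0.         477.70660741 192.40526667]
 [  0.           0.           1.        ]]
```

View pics/scene0.png

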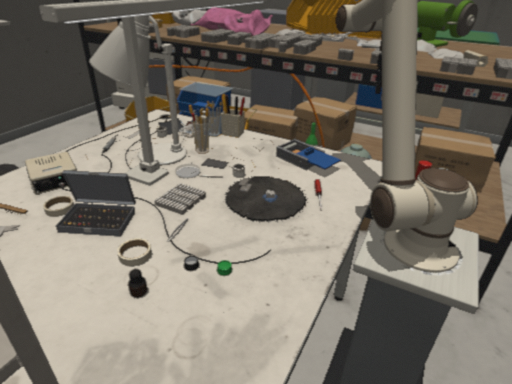

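View pics/top0.png

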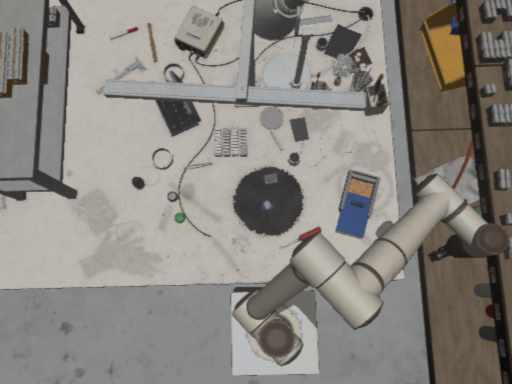

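Scene picture: the case with its blue lid is at (308,157), and the green look-alike is at (225,268). The loupe candidates are the dark squat item at (191,263), the oil bottle at (137,285), and the dark cup by the lamps at (239,170). In the top view these are at (172,196), (138,183) and (293,158), and the case is at (356,203). I'll enlarge these to check.

```bash
python3 - <<'E'
from h import *
s=np.load('scene.npy',allow_pickle=True).item();t=np.load('top.npy',allow_pickle=True).item()
def crop(d,x,y,w,h,k): return cv2.resize(d['color'][y:y+h,x:x+w],None,fx=k,fy=k,interpolation=cv2.INTER_CUBIC)
a=crop(s,100,235,150,70,5.0);save('c1',a)
save('c2',crop(s,220,125,150,85,5))
save('c3',crop(t,330,160,60,90,6.5))
b=crop(t,120,165,80,65,9);save('c4',b)
for n,u,v in(('l',172,196),('g',180,217),('oil',138,183),('cup',293,158)): print(n,world(t,u,v))
for n,u,v in(('l',191,261),('g',225,265),('cup',239,167)): print(n,world(s,u,v))
E
```

```text
l [520.27652174 380.59660706  20.67704781]
g [436.18578687 348.21534275  25.180166  ]
oil [568.79298627 507.12494265  51.49265494]
cup [657.08189898 -95.17300739  31.48020744]
l [520.5904742  383.33296449  17.89997104]
g [436.20732204 352.08262772  17.68514042]
cup [653.76931495 -93.5351514   36.62413012]
```

View pics/c1.png

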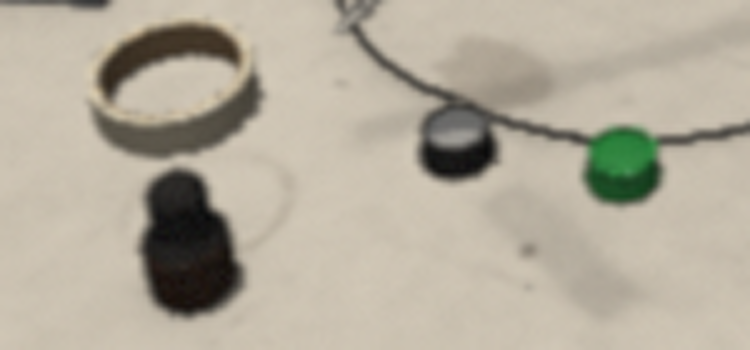

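View pics/c2.png

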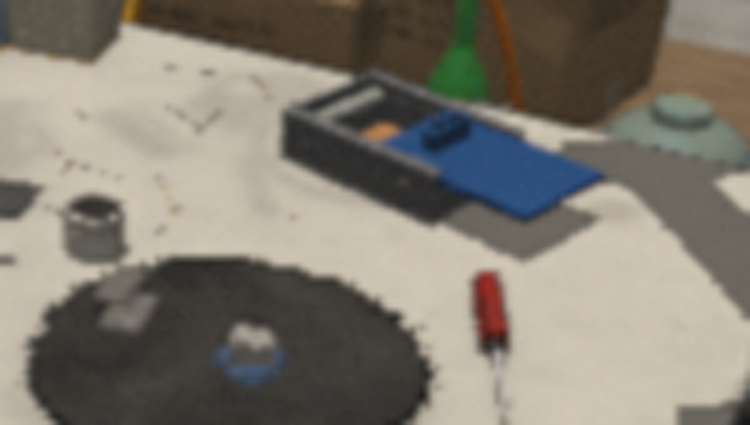

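View pics/c3.png

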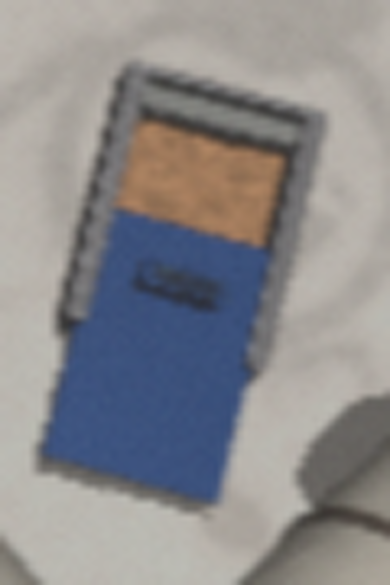

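View pics/c4.png

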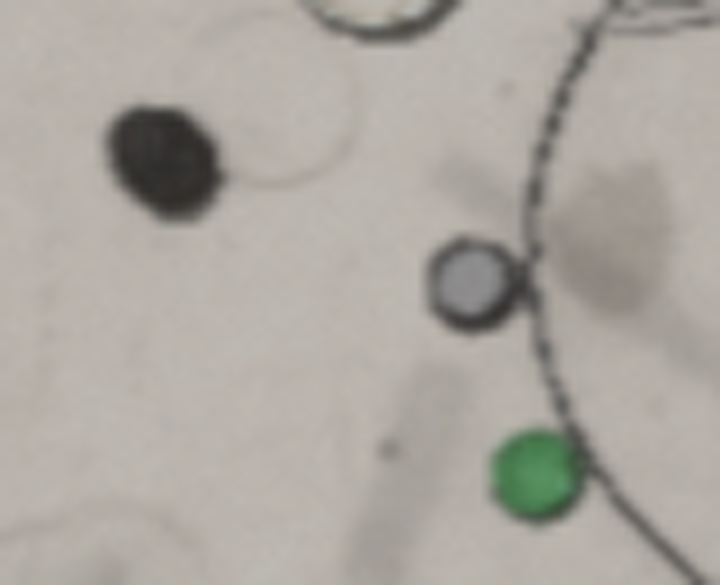

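Crops: the black squat cylinder with a grey lens top, at top (172,196) / scene (191,262), is the loupe. It has the right size, is on the left, is about 21 mm tall and isn't green. The oil bottle is tall with a neck, the cup by the lamps is a hollow grey thing, and the green one is excluded. Next I'll measure the case, lid and loupe.

```bash
python3 - <<'E'
from h import *
for n in('top','scene'):
    d=np.load(n+'.npy',allow_pickle=True).item();c=d['color'];hsv=cv2.cvtColor(c,cv2.COLOR_RGB2HSV);P=cloud(d)
    roi=np.zeros((384,512),bool)
    if n=='top': roi[165:242,332:385]=1
    else: roi[130:175,265:345]=1
    blue=roi&(hsv[...,0]>100)&(hsv[...,0]<125)&(hsv[...,1]>120)
    cnt=max(cv2.findContours(blue.astype(np.uint8),0,cv2.CHAIN_APPROX_NONE)[0],key=cv2.contourArea)[:,0]
    W=np.array([world(d,u,v,41) for u,v in cnt])
    r=cv2.minAreaRect(W[:,:2].astype(np.float32));print(n,'lid',r);print(cv2.boxPoints(r).round(1).tolist())
    m=roi&(P[...,2]>39)&(P[...,2]<52)&~blue
    W=P[m];r=cv2.minAreaRect(W[:,:2].astype(np.float32));print('grey',len(W),r);print(cv2.boxPoints(r).round(1).tolist())
    m=roi&(P[...,2]>52)&(P[...,2]<70);W=P[m];print('bar',len(W),W.mean(0) if len(W) else '', cv2.minAreaRect(W[:,:2].astype(np.float32)) if len(W)>3 else '')
    # cork
    m=roi&(hsv[...,0]>5)&(hsv[...,0]<20)&(hsv[...,1]>90);v,u=np.nonzero(m);W=np.array([world(d,a,b,6) for a,b in zip(u,v)]);print('cork',len(W),cv2.minAreaRect(W[:,:2].astype(np.float32)))
    # loupe
    R=np.zeros((384,512),bool)
    if n=='top': R[188:205,163:181]=1
    else: R[250:275,178:205]=1
    m=R&(P[...,2]>14)&(P[...,2]<30);W=P[m];print('loupe',len(W),W.mean(0),cv2.minEnclosingCircle(W[:,:2].astype(np.float32)))
t=np.load('top.npy',allow_pickle=True).item()
print(cloud(t)[...,2][166:236:2,334:384:3].round().astype(int))
E
```

```text
top lid ((428.232177734375, -317.3983154296875), (97.10679626464844, 147.74549865722656), 71.62010955810547)
[[342.79998779296875, -340.20001220703125], [483.0, -386.79998779296875], [513.5999755859375, -294.6000061035156], [373.3999938964844, -248.0]]
grey 388 ((470.97247314453125, -329.24688720703125), (120.54350280761719, 243.29605102539062), 72.56526184082031)
[[336.8999938964844, -350.29998779296875], [569.0, -423.20001220703125], [605.0999755859375, -308.20001220703125], [373.0, -235.3000030517578]]
bar 84 [ 473.27912429 -331.92225369   57.85963985] ((480.1142578125, -330.5440673828125), (115.95768737792969, 221.21633911132812), 69.9581527709961)
cork 312 ((537.4390869140625, -356.1667785644531), (88.09419250488281, 54.714996337890625), 72.77420806884766)
loupe 72 [520.25393082 379.06815461  20.08355371] ((517.8558349609375, 368.0358581542969), 34.32027816772461)
scene lid ((430.40179443359375, -312.2197265625), (109.0904769897461, 157.9508056640625), 70.87973022460938)
[[337.8999938964844, -337.8999938964844], [487.20001220703125, -389.6000061035156], [522.9000244140625, -286.
[... 3163 characters left out ...]
9   32   43   40   41   39   45   48    2   -7    6
     2   -3   -3]
 [  -1   -2   43   40   40   44   39   34   42   42   45   -1   -8   -6
     6   -2   -8]
 [  -3   31   45   41   36   42   43   43   41   45   45   -6    7    7
    -2  -13    1]
 [   7   38   39   36   40   45   37   43   44   43   36    8   -1 1842
     0    2    3]
 [   7   37   42   39   49   38   39   48   40   46   33   -3    0    3
     3    8    4]
 [   1   37   35   42   44   38   37   43   43   42   45    5   -5    0
    -4    2    4]
 [   0    1    6   -5   37   42   38   43   44   34   -2   -1   -1   -2
     0    1   -1]
 [  -4    0    0    2    0    0   31   45   33   42   -6    8   -3    0
    -8   -2  620]]
```

```bash
python3 - <<'E'
from h import *
K=4
def reg(n):
    d=np.load(n+'.npy',allow_pickle=True).item();return d,cv2.cvtColor(d['color'],cv2.COLOR_RGB2GRAY)
for n,(x0,x1,y0,y1) in(('top',(163,182,188,206)),('scene',(178,206,250,276))):
    d,g=reg(n);R=cv2.resize(g[y0:y1,x0:x1],None,fx=K,fy=K,interpolation=cv2.INTER_CUBIC)
    hi=((R>70)&(R<150)).astype(np.uint8)
    dark=(R<90).astype(np.uint8)
    k,l,s,c=cv2.connectedComponentsWithStats(dark)
    # lens: hole inside dark contour
    cn=max(cv2.findContours(dark,cv2.RETR_EXTERNAL,2)[0],key=cv2.contourArea)
    f=lambda p:((p[0]+.5)/K-.5+x0,(p[1]+.5)/K-.5+y0)
    W=np.array([world(d,*f(p[0]),10.5)[:2] for p in cn],np.float32);print(n,'silh@10.5',cv2.minAreaRect(W),W.min(0),W.max(0))
    cc,h=cv2.findContours(dark,cv2.RETR_CCOMP,2)
    for a,b in zip(cc,h[0]):
        if b[3]>=0 and cv2.contourArea(a)>100:
            W=np.array([world(d,*f(p[0]),21)[:2] for p in a],np.float32);print(' lens',cv2.minEnclosingCircle(W),W.mean(0))
# case lips in top
d,g=reg('top');x0,x1,y0,y1=330,390,160,250
R=cv2.resize(d['color'][y0:y1,x0:x1],None,fx=10,fy=10,interpolation=cv2.INTER_CUBIC)
# overlay of predicted model rect
def proj(p):
    q=d['camera_from_world']@np.r_[p,1];q=d['camera_matrix']@q[:3];return q[:2]/q[2]
def draw(o,yaw,out):
    im=R.copy();c,s=np.cos(yaw),np.sin(yaw)
    def poly(xa,xb,yh,z,col):
        P=[proj([o[0]+c*x-s*y,o[1]+s*x+c*y,z]) for x,y in((xa,-yh),(xb,-yh),(xb,yh),(xa,yh))]
        P=[((p[0]-x0+.5)*10-.5,(p[1]-y0+.5)*10-.5) for p in P]
        cv2.polylines(im,[np.int32(np.round(P))],True,col,1)
    poly(-80,80,60,46,(255,0,0));poly(-80,74,47.5,46,(255,255,0));poly(-80-out,74-out,53,41,(0,255,0));poly(30-out,44-out,25,59,(255,255,255));poly(-8,58,47.5,6,(255,0,255))
    return im
im=draw((511,-341.3),np.deg2rad(-17.4),82);save('ov',im[:, :][:900:1][100:850])
E
```

```text
top silh@10.5 ((514.6137084960938, 372.6850280761719), (28.928268432617188, 39.61117935180664), 47.301204681396484) [501.82452 355.33096] [536.4877 395.5506]
scene silh@10.5 ((536.590576171875, 381.20904541015625), (53.87400436401367, 84.33197021484375), 89.89551544189453) [494.37988 354.2016 ] [578.7111  408.18274]
```

View pics/ov.png

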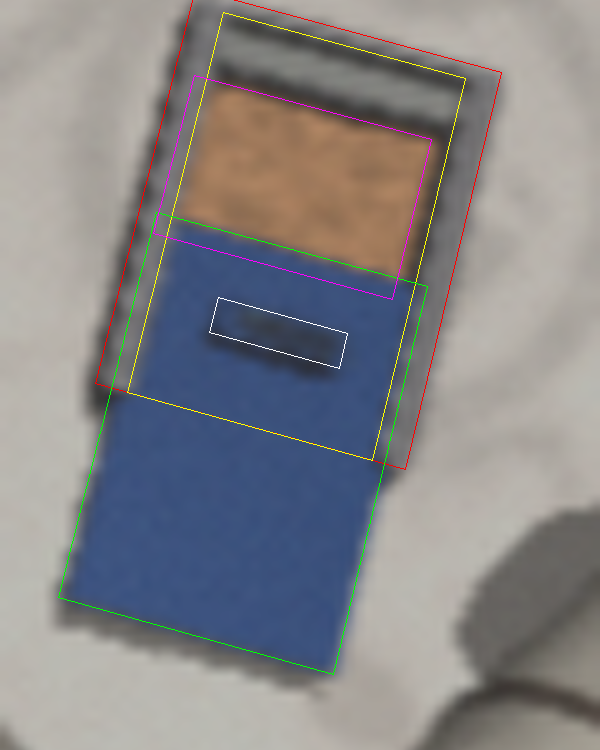

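The top overlay agrees to about 3–4 mm: the case sits slightly nearer along its axis than I drew it, and the yaw fits. I'll check the shifted pose in the scene view.

```bash
cat >> h.py <<'E'
def overlay(d,name,o,yawdeg,out,box,k,lou=None):
    x0,x1,y0,y1=box
    im=cv2.resize(d['color'][y0:y1,x0:x1],None,fx=k,fy=k,interpolation=cv2.INTER_CUBIC)
    c,s=np.cos(np.deg2rad(yawdeg)),np.sin(np.deg2rad(yawdeg))
    def pj(p):
        q=d['camera_from_world']@np.r_[p,1];q=d['camera_matrix']@q[:3];q=q[:2]/q[2]
        return ((q[0]-x0+.5)*k-.5,(q[1]-y0+.5)*k-.5)
    def poly(xa,xb,yh,z,col):
        P=[pj([o[0]+c*x-s*y,o[1]+s*x+c*y,z]) for x,y in((xa,-yh),(xb,-yh),(xb,yh),(xa,yh))]
        cv2.polylines(im,[np.int32(np.round(P))],True,col,1)
    if lou is None:
        poly(-80,80,60,46,(255,0,0));poly(-80,74,47.5,46,(255,255,0));poly(-80-out,74-out,53,41,(0,255,0));poly(30-out,44-out,25,59,(255,255,255));poly(67,67,47.5,37.5,(255,0,255))
    else:
        for z,col in((0,(255,0,0)),(21,(0,255,0))):
            cv2.polylines(im,[np.int32([pj([lou[0]+21*np.cos(a),lou[1]+21*np.sin(a),z]) for a in np.arange(0,6.28,.2)])],True,col,1)
    save(name,im);return im
E
python3 - <<'E'
from h import *
t=np.load('top.npy',allow_pickle=True).item();s=np.load('scene.npy',allow_pickle=True).item()
o=(508,-340.4)
a=overlay(t,'a',o,-17.4,81,(332,387,165,242),7)
b=overlay(s,'b',o,-17.4,81,(270,348,135,180),7)
c=overlay(t,'c',o,0,0,(155,190,180,215),7,(521,382))
e=overlay(s,'e',o,0,0,(172,210,245,280),7,(521,382))
H=np.zeros((570,800,3),np.uint8);H[:539,:385]=a;H[:245,400:400+266]=0
W=np.zeros((575,550,3),np.uint8);W[:b.shape[0],:b.shape[1]]=b;W[320:320+c.shape[0],:c.shape[1]]=c;W[320:320+e.shape[0],270:270+e.shape[1]]=e
save('ov2a',a);save('ov2b',W)
E
```

```text
(no output)
```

View pics/ov2a.png

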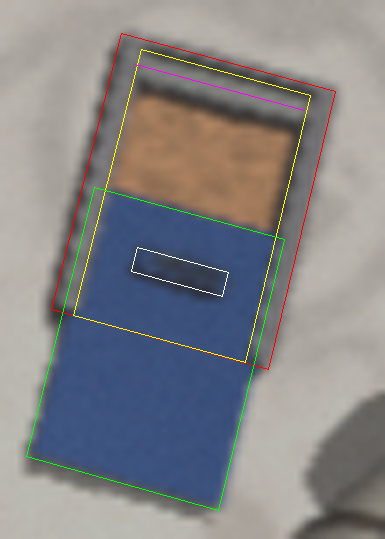

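View pics/ov2b.png

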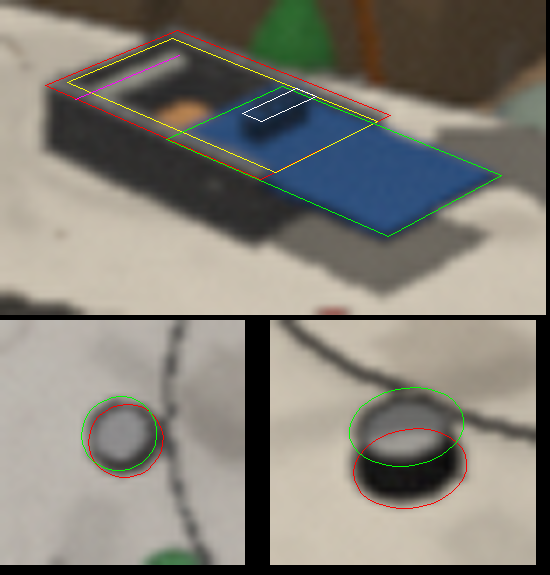

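Overlays: the case fits at (508,-340), yaw -17.4°, with the lid about 81 mm out. The loupe circle fits in both views at (521,382). I'll start moving across.

Emit:
apply_moves(plan=[-0.7, 0.02, 0.04, 0, 5, -0.7, 0.03, 0.08, 0, 10, -0.7, 0.04, 0.12, 0, 15, -0.7, 0.05, 0.16, 0, 20, -0.7, 0.06, 0.2, 0, 25, -0.7, 0.07, 0.24, 0, 30, -0.7, 0.08, 0.28, 0, 35, -0.7, 0.09, 0.32, 0, 40])

```text
clock: 0.77
position: [364.8, -239.2, 231.1]
ee_rot: [-0.547, 0.837, 0.0, 0.0]
contact_force: [1.4, 0.4, -0.1]
gripper_width: 72.4
```

Emit:
apply_moves(plan=[-0.7, 0.01, 0.04, 0, 1, -0.7, 0.02, 0.08, 0, 2, -0.7, 0.03, 0.12, 0, 3, -0.7, 0.04, 0.16, 0, 4, -0.7, 0.05, 0.2, 0, 5, -0.7, 0.06, 0.24, 0, 6, -0.7, 0.06, 0.28, 0, 6, -0.7, 0.07, 0.32, 0, 6])

```text
clock: 1.43
position: [433.7, 80.6, 231.2]
ee_rot: [-0.589, 0.808, 0.0, -0.0]
contact_force: [0.4, -0.5, -0.4]
gripper_width: 72.3
```

Emit:
apply_moves(plan=[-0.7, 0.01, 0.04, 0, 0, -0.7, 0.02, 0.08, 0, 0, -0.7, 0.03, 0.12, 0, 0, -0.7, 0.04, 0.16, 0, 0, -0.7, 0.05, 0.2, 0, 0, -0.7, 0.06, 0.23, -0.02, 0, -0.7, 0.07, 0.26, -0.04, 0, -0.7, 0.075, 0.27, -0.06, 0])

```text
clock: 2.1
position: [510.8, 352.7, 169.7]
ee_rot: [-0.59, 0.808, 0.0, 0.001]
contact_force: [0.2, 0.1, 0.2]
gripper_width: 72.8
```

Emit:
apply_moves(plan=[-0.7, 0.005, 0.015, -0.03, 0, -0.7, 0.01, 0.029, -0.06, 0, -0.7, 0.01, 0.029, -0.08, 0, -0.7, 0.01, 0.029, -0.08, 0])

```text
clock: 2.43
position: [517.3, 375.8, 84.9]
ee_rot: [-0.588, 0.809, -0.001, -0.006]
contact_force: [-0.8, -0.8, -1.5]
gripper_width: 72.7
```

```bash
python3 - <<'E'
from h import *
s=arm.read_state();print(s['position'],s['joints'],s['gripper_width'])
d=arm.get_image('scene');save('p1',cv2.resize(d['color'][190:300,130:270],None,fx=5,fy=5,interpolation=cv2.INTER_CUBIC))
E
```

```text
[517.27739663 375.83040653  84.8898555 ] [ 0.88014023  0.54308791 -0.12528212 -0.0020685  -0.914316   -1.19160462] 72.7426115920235
```

View pics/p1.png

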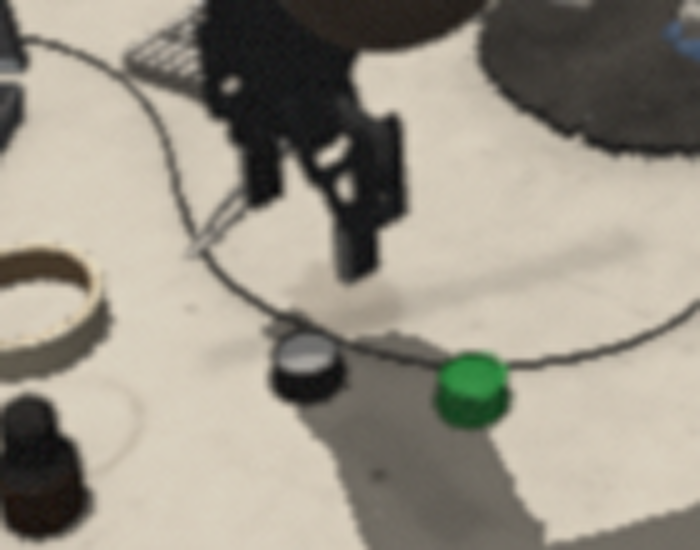

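The picture shows the fingers straddling the space above the loupe, which is at crop (308,365), and the green one stays clear. I'll descend part way.

Emit:
apply_moves(plan=[-0.7, 0, 0, -0.01, 0, -0.7, 0, 0, -0.03, 0, -0.7, 0, 0, -0.055, 0, -0.7, 0, 0, -0.055, 0, -0.7, 0, 0, -0.055, 0])

```text
clock: 2.9
position: [520.2, 377.4, 36.8]
ee_rot: [-0.589, 0.808, -0.0, -0.0]
contact_force: [-1.0, 0.4, 0.2]
gripper_width: 72.4
```

Emit:
apply_moves(plan=[-0.7, 0, 0.004, -0.01, 0, -0.7, 0.001, 0.004, -0.02, 0, -0.7, 0.001, 0.004, -0.028, 0, -0.7, 0.001, 0.004, -0.033, 0, -0.7, 0.001, 0.004, -0.033, 0, -0.7, 0.001, 0.004, -0.033, 0])

```text
clock: 3.4
position: [521.0, 381.7, 2.9]
ee_rot: [-0.589, 0.808, -0.0, -0.0]
contact_force: [-0.0, 0.6, 0.1]
gripper_width: 72.8
```

Emit:
apply_moves(plan=[0.3, 0, 0, 0, 0, 0.3, 0, 0, 0, 0, 0.3, 0, 0, 0, 0, 0.3, 0, 0, 0, 0, 0.3, 0, 0, 0, 0, 0.3, 0, 0, 0, 0, 0.3, 0, 0, 0, 0, 0.3, 0, 0, 0, 0])

```text
clock: 4.07
position: [521.6, 382.3, 4.3]
ee_rot: [-0.589, 0.808, 0.0, 0.001]
contact_force: [-1.7, 0.0, 5.6]
gripper_width: 39.8
```

Emit:
apply_moves(plan=[0.6, 0, 0, 0.001, 0, 0.6, 0, 0, 0.004, 0, 0.6, 0, 0, 0.01, 0, 0.6, 0, 0, 0.02, 0, 0.6, 0, 0, 0.035, 0, 0.6, 0, 0, 0.05, 0, 0.6, 0, 0, 0.05, 0])

```text
clock: 4.65
position: [522.9, 383.5, 57.3]
ee_rot: [-0.589, 0.808, 0.0, 0.003]
contact_force: [0.3, -0.1, 0.1]
gripper_width: 40.1
```

```bash
python3 - <<'E'
from h import *
d=arm.get_image('scene');save('p2',cv2.resize(d['color'][190:300,130:270],None,fx=5,fy=5,interpolation=cv2.INTER_CUBIC))
E
```

```text
(no output)
```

View pics/p2.png

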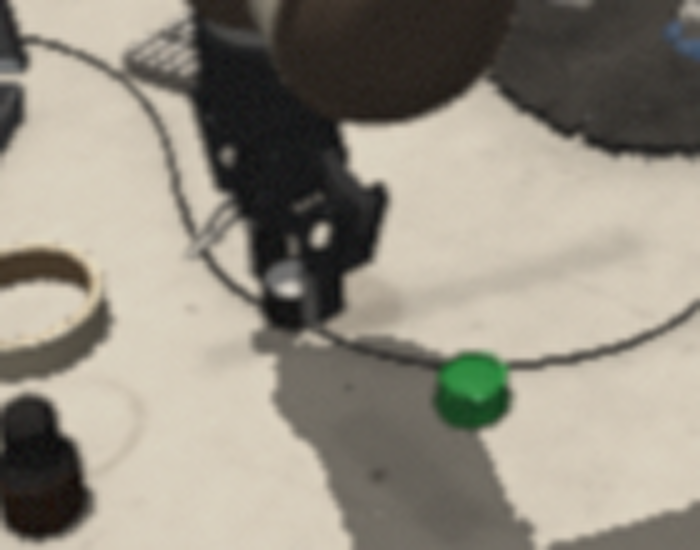

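The picture shows the loupe held level and clear of the bench at crop (290,295). I'll carry it across close to the robot.

Emit:
apply_moves(plan=[0.6, -0.01, -0.02, 0.03, 0, 0.6, -0.02, -0.05, 0.06, -4, 0.6, -0.03, -0.085, 0.08, -8, 0.6, -0.045, -0.12, 0.1, -13, 0.6, -0.06, -0.155, 0.1, -18, 0.6, -0.075, -0.19, 0.1, -23, 0.6, -0.09, -0.225, 0.1, -28, 0.6, -0.1, -0.26, 0.1, -33])

```text
clock: 5.37
position: [418.9, 119.7, 152.7]
ee_rot: [-0.333, 0.943, 0.0, -0.001]
contact_force: [0.6, 0.2, -1.0]
gripper_width: 39.9
```

Emit:
apply_moves(plan=[0.6, -0.005, -0.035, 0, -5, 0.6, -0.005, -0.07, 0, -10, 0.6, -0.005, -0.105, 0, -15, 0.6, 0, -0.14, 0, -20, 0.6, 0.005, -0.175, 0, -25, 0.6, 0.015, -0.21, 0, -30, 0.6, 0.03, -0.245, 0, -35, 0.6, 0.045, -0.28, 0, -40])

```text
clock: 6.03
position: [465.6, -160.0, 152.9]
ee_rot: [0.01, 1.0, 0.0, -0.0]
contact_force: [1.6, 1.5, -0.2]
gripper_width: 39.9
```

Emit:
apply_moves(plan=[0.6, 0.015, -0.035, 0, -4, 0.6, 0.03, -0.07, 0, -8, 0.6, 0.045, -0.105, 0, -12, 0.6, 0.06, -0.14, 0, -17, 0.6, 0.066, -0.165, -0.01, -17, 0.6, 0.067, -0.185, -0.03, -17, 0.6, 0.067, -0.19, -0.04, -17, 0.6, 0.067, -0.19, -0.04, -17])

```text
clock: 6.7
position: [530.4, -348.3, 108.8]
ee_rot: [0.157, 0.988, 0.001, -0.004]
contact_force: [-0.1, 2.3, -0.6]
gripper_width: 39.8
```

Emit:
apply_moves(plan=[0.6, 0.002, 0, -0.01, 0.5, 0.6, 0.002, 0, -0.025, 0.5, 0.6, 0.002, 0, -0.04, 0.5, 0.6, 0.002, 0, -0.04, 0.5])

```text
clock: 7.03
position: [533.7, -345.8, 70.8]
ee_rot: [0.15, 0.989, 0.001, -0.002]
contact_force: [0.3, 0.4, -0.8]
gripper_width: 40.1
```

```bash
python3 - <<'E'
from h import *
print(arm.read_state()['position'])
d=arm.get_image('scene');save('p3',cv2.resize(d['color'][90:200,230:370],None,fx=5,fy=5,interpolation=cv2.INTER_CUBIC))
E
```

```text
[ 533.68939505 -345.8470621    70.84056315]
```

View pics/p3.png

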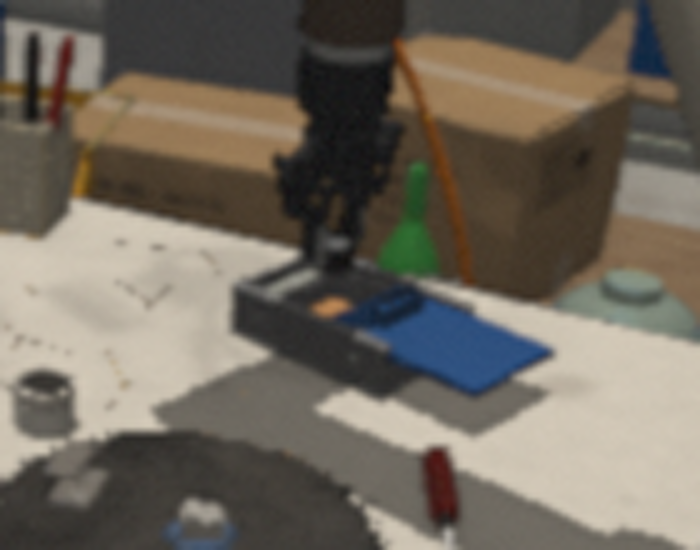

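The picture shows the loupe over the well, at crop (335,250), and the lid untouched. I'll lower it.

Emit:
apply_moves(plan=[0.6, 0, -0.002, -0.01, 0, 0.6, 0, -0.002, -0.025, 0, 0.6, 0, -0.002, -0.035, 0, 0.6, 0, -0.002, -0.045, 0, 0.6, 0, -0.002, -0.05, 0, 0.6, 0, -0.002, -0.05, 0])

```text
clock: 7.58
position: [534.4, -349.8, 22.0]
ee_rot: [0.151, 0.989, 0.0, -0.001]
contact_force: [-0.0, 0.5, 0.2]
gripper_width: 39.9
```

Emit:
apply_moves(plan=[0.6, 0, 0.001, -0.004, 0, 0.6, 0, 0.001, -0.008, 0, 0.6, 0, 0.001, -0.01, 0, 0.6, 0, 0.001, -0.01, 0])

```text
clock: 7.92
position: [534.9, -349.1, 13.0]
ee_rot: [0.151, 0.989, 0.0, -0.0]
contact_force: [-0.3, 0.2, -0.4]
gripper_width: 39.6
```

```bash
python3 - <<'E'
from h import *
s=arm.read_state();print(s['position'],s['contact_force'])
E
```

```text
[ 534.93968967 -349.0710336    12.99877652] [-0.26424312  0.24789012 -0.43650706]
```

Emit:
apply_moves(plan=[0.6, 0, 0, -0.001, 0, 0.6, 0, 0, -0.002, 0, 0.6, 0, 0, -0.002, 0])

```text
clock: 8.17
position: [535.1, -349.2, 11.3]
ee_rot: [0.151, 0.989, 0.0, 0.0]
contact_force: [-0.8, 0.1, -1.1]
gripper_width: 39.4
```

Emit:
apply_moves(plan=[0.6, 0, 0, -0.001, 0, 0.6, 0, 0, -0.001, 0, 0.6, 0, 0, -0.001, 0])

```text
clock: 8.42
position: [535.2, -349.2, 10.4]
ee_rot: [0.151, 0.989, -0.0, 0.0]
contact_force: [0.1, -0.1, 0.6]
gripper_width: 39.5
```

Emit:
apply_moves(plan=[0.6, 0, 0, -0.001, 0, 0.6, 0, 0, -0.001, 0, 0.6, 0, 0, -0.001, 0])

```text
clock: 8.67
position: [535.2, -349.2, 10.3]
ee_rot: [0.151, 0.989, -0.0, 0.0]
contact_force: [-1.0, 2.0, 5.2]
gripper_width: 39.8
```

Emit:
apply_moves(plan=[0.6, 0, 0, -0.001, 0, 0.6, 0, 0, -0.001, 0, 0.6, 0, 0, -0.001, 0])

```text
clock: 8.92
position: [535.2, -349.2, 10.3]
ee_rot: [0.151, 0.989, -0.0, 0.0]
contact_force: [-3.1, 3.1, 10.9]
gripper_width: 40.0
```

The loupe is seated on the floor: force rises at about 5.5 N/mm. I'll ease off and open a little, since the well only allows limited finger spread.

Emit:
apply_moves(plan=[0.6, 0, 0, 0.001, 0, 0.0, 0, 0, 0.0015, 0, -0.15, 0, 0, 0.0015, 0, -0.2, 0, 0, 0.0015, 0, -0.2, 0, 0, 0.0015, 0, -0.2, 0, 0, 0.0015, 0, -0.2, 0, 0, 0.0015, 0])

```text
clock: 9.5
position: [535.0, -349.1, 9.5]
ee_rot: [0.151, 0.989, 0.0, -0.0]
contact_force: [-0.8, 0.0, -0.6]
gripper_width: 51.0
```

Emit:
apply_moves(plan=[-0.2, 0, 0, 0.005, 0, -0.2, 0, 0, 0.01, 0, -0.2, 0, 0, 0.025, 0, -0.2, 0, 0, 0.05, 0, -0.2, 0, 0, 0.08, 0, -0.2, 0, 0, 0.11, 0, -0.2, 0, 0, 0.12, 0])

```text
clock: 10.08
position: [537.6, -350.5, 135.9]
ee_rot: [0.151, 0.989, -0.002, 0.005]
contact_force: [0.7, 0.1, 0.7]
gripper_width: 51.0
```

Emit:
apply_moves(plan=[1, -0.035, 0.01, 0.02, 0, 1, -0.07, 0.02, 0.02, 0, 1, -0.105, 0.032, 0.02, 0, 1, -0.14, 0.042, 0.02, 0, 1, -0.15, 0.046, 0.02, 0, 1, -0.15, 0.046, 0.02, 0])

```text
clock: 10.58
position: [382.2, -302.2, 150.4]
ee_rot: [0.152, 0.988, 0.0, -0.0]
contact_force: [0.1, 0.1, 1.1]
gripper_width: 0.3
```

```bash
python3 - <<'E'
from h import *
s=arm.read_state();print(s['position'],s['contact_force'],s['gripper_width'])
d=arm.get_image('scene');np.save('scene1',d,allow_pickle=True);t=arm.get_image('top');np.save('top1',t,allow_pickle=True)
a=cv2.resize(d['color'][125:185,265:350],None,fx=7,fy=7,interpolation=cv2.INTER_CUBIC);save('p4',a)
save('p5',cv2.resize(t['color'][160:250,325:390],None,fx=6,fy=6,interpolation=cv2.INTER_CUBIC))
E
```

```text
[ 382.2170403  -302.18385933  150.44395161] [0.06926755 0.07071892 1.05751936] 0.3196478280013183
```

View pics/p4.png

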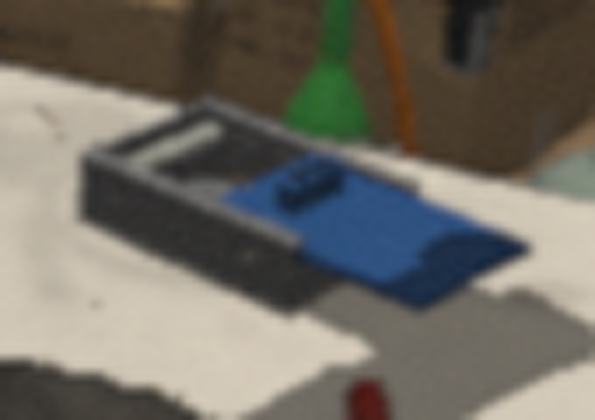

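View pics/p5.png

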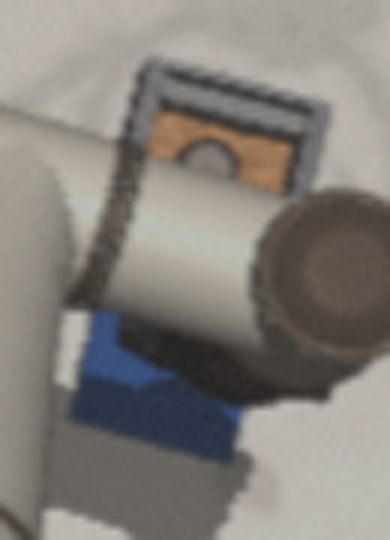

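The loupe stands level on the cork: the lens is at top crop (210,158) and scene crop (205,185). The lid is unmoved. Next I'll take the closed fingers down behind the bar.

Emit:
apply_moves(plan=[1, 0.02, -0.006, -0.025, 0, 1, 0.04, -0.012, -0.05, 0, 1, 0.054, -0.016, -0.075, 0, 1, 0.054, -0.016, -0.09, 0, 1, 0.054, -0.016, -0.09, 0, 1, 0.054, -0.016, -0.09, 0])

```text
clock: 11.18
position: [439.8, -319.4, 58.7]
ee_rot: [0.151, 0.989, 0.0, -0.001]
contact_force: [0.5, -0.2, 0.1]
gripper_width: 0.1
```

```bash
python3 - <<'E'
from h import *
s=arm.read_state();print(s['position'],s['contact_force'],s['gripper_width'])
d=arm.get_image('scene')
a=cv2.resize(d['color'][110:185,265:365],None,fx=7,fy=7,interpolation=cv2.INTER_CUBIC);save('p6',a)
E
```

```text
[ 439.76554725 -319.35993103   58.70299914] [ 0.46560708 -0.18674428  0.11231263] 0.13786420416188885
```

View pics/p6.png

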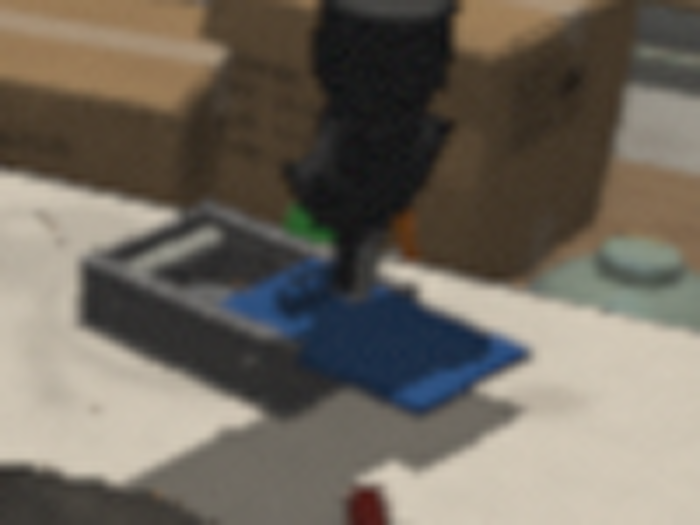

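The picture shows the fingers close behind the bar at crop (355,285). I'll back off 5 mm, lower, then push gently.

Emit:
apply_moves(plan=[1, -0.005, 0.002, 0, 0, 1, -0.005, 0.002, -0.004, 0, 1, -0.005, 0.002, -0.008, 0, 1, -0.005, 0.002, -0.011, 0, 1, -0.005, 0.002, -0.011, 0])

```text
clock: 11.65
position: [433.7, -317.0, 48.6]
ee_rot: [0.151, 0.989, 0.0, -0.0]
contact_force: [-0.3, 1.0, 0.1]
gripper_width: 0.5
```

Emit:
apply_moves(plan=[1, 0.003, -0.001, 0, 0, 1, 0.006, -0.002, 0, 0, 1, 0.009, -0.003, 0, 0, 1, 0.012, -0.004, 0, 0, 1, 0.015, -0.005, 0, 0, 1, 0.018, -0.006, 0, 0, 1, 0.021, -0.0066, 0, 0, 1, 0.021, -0.0066, 0, 0])

```text
clock: 12.32
position: [455.8, -324.0, 48.8]
ee_rot: [0.151, 0.989, -0.0, 0.0]
contact_force: [0.2, 1.3, 0.6]
gripper_width: -0.1
```

Emit:
apply_moves(plan=[1, 0.005, -0.0016, 0, 0, 1, 0.01, -0.0031, 0, 0, 1, 0.015, -0.0047, 0, 0, 1, 0.02, -0.0063, 0, 0, 1, 0.025, -0.0078, 0, 0, 1, 0.03, -0.0094, 0, 0, 1, 0.035, -0.011, 0, 0, 1, 0.035, -0.011, 0, 0])

```text
clock: 12.98
position: [491.5, -335.2, 48.8]
ee_rot: [0.151, 0.989, -0.0, 0.001]
contact_force: [-0.2, -0.4, 0.5]
gripper_width: -0.3
```

```bash
python3 - <<'E'
from h import *
s=arm.read_state();p=s['position'];print(p,s['contact_force'],s['gripper_width'])
c,q=np.cos(np.deg2rad(-17.4)),np.sin(np.deg2rad(-17.4));print((p[0]-508)*c+(p[1]+340.4)*q,-(p[0]-508)*q+(p[1]+340.4)*c)
d=arm.get_image('scene')
for o in (40,):overlay(d,'p7',(508,-340.4),-17.4,o,(265,365,110,185),7)
E
```

```text
[ 491.50427601 -335.24774478   48.84743924] [-0.20050064 -0.35735496  0.53446291] -0.292645395298798
-17.2816195616152 -0.016404654203552305
```

View pics/p7.png

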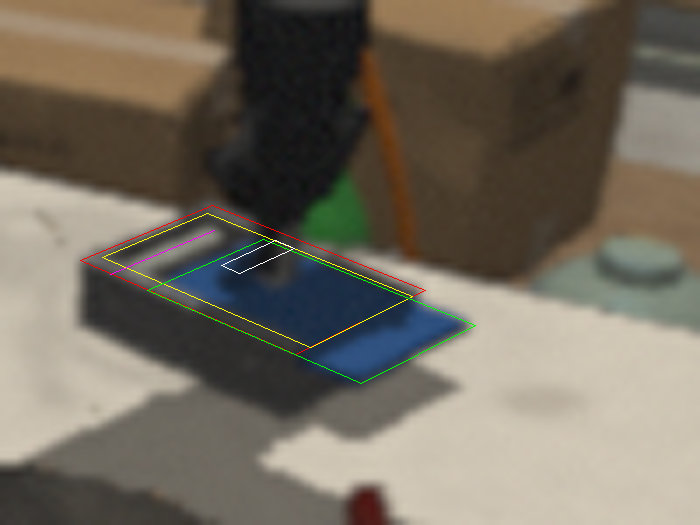

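The lid slides well, with about 39 mm still to go. I'll approach, then go in small steps.

Emit:
apply_moves(plan=[1, 0.004, -0.0013, 0, 0, 1, 0.008, -0.0025, 0, 0, 1, 0.012, -0.0038, 0, 0, 1, 0.016, -0.005, 0, 0, 1, 0.02, -0.0063, 0, 0, 1, 0.023, -0.0072, 0, 0, 1, 0.023, -0.0072, 0, 0])

```text
clock: 13.62
position: [514.0, -342.3, 48.8]
ee_rot: [0.151, 0.989, -0.0, 0.0]
contact_force: [0.0, 0.3, -0.2]
gripper_width: -0.2
```

Emit:
apply_moves(plan=[1, 0.001, -0.0003, 0, 0, 1, 0.002, -0.0006, 0, 0, 1, 0.003, -0.0009, 0, 0, 1, 0.003, -0.0009, 0, 0])

```text
clock: 13.95
position: [516.2, -342.9, 48.8]
ee_rot: [0.151, 0.989, -0.0, 0.0]
contact_force: [-0.7, 0.6, 0.0]
gripper_width: -0.1
```

Emit:
apply_moves(plan=[1, 0.001, -0.0003, 0, 0, 1, 0.002, -0.0006, 0, 0, 1, 0.002, -0.0006, 0, 0])

```text
clock: 14.2
position: [518.3, -343.5, 48.8]
ee_rot: [0.151, 0.989, -0.0, 0.0]
contact_force: [0.6, -0.3, -0.4]
gripper_width: 0.4
```

Emit:
apply_moves(plan=[1, 0.001, -0.0003, 0, 0, 1, 0.002, -0.0006, 0, 0, 1, 0.002, -0.0006, 0, 0])

```text
clock: 14.45
position: [520.2, -344.1, 48.8]
ee_rot: [0.151, 0.989, -0.0, -0.0]
contact_force: [-0.5, -0.6, 0.4]
gripper_width: -0.1
```

```bash
python3 - <<'E'
from h import *
d=arm.get_image('scene')
overlay(d,'p8',(508,-340.4),-17.4,10,(265,365,110,185),7)
E
```

```text
(no output)
```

View pics/p8.png

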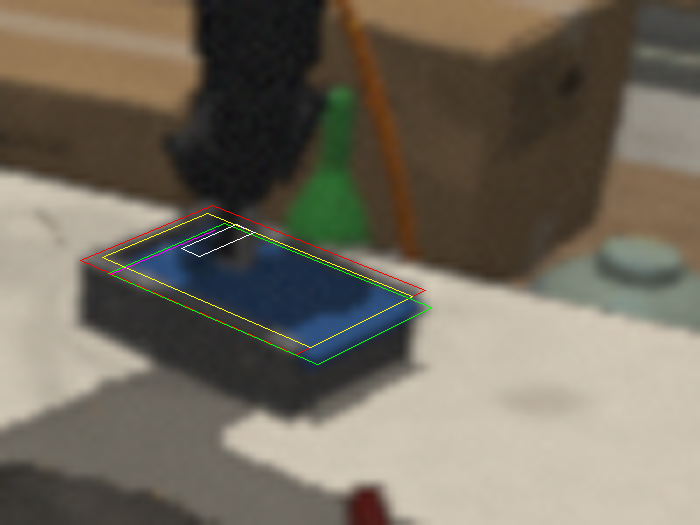

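About 9 mm remain and no resistance yet, so I'll go on in 1 mm steps.

Emit:
apply_moves(plan=[1, 0.001, -0.0003, 0, 0, 1, 0.002, -0.0006, 0, 0, 1, 0.002, -0.0006, 0, 0])

```text
clock: 14.75
position: [521.6, -344.5, 48.7]
ee_rot: [0.151, 0.989, 0.0, -0.001]
contact_force: [-1.4, 0.9, 1.6]
gripper_width: 0.2
```

Emit:
apply_moves(plan=[1, 0.001, -0.0003, 0, 0, 1, 0.001, -0.0003, 0, 0])

```text
clock: 14.92
position: [522.0, -344.7, 48.5]
ee_rot: [0.151, 0.988, 0.0, -0.001]
contact_force: [-3.5, 1.4, 2.7]
gripper_width: 0.1
```

Emit:
apply_moves(plan=[1, 0.001, -0.0003, 0, 0, 1, 0.001, -0.0003, 0, 0])

```text
clock: 15.08
position: [522.4, -344.7, 48.5]
ee_rot: [0.151, 0.988, 0.0, -0.002]
contact_force: [-5.9, 2.3, 2.7]
gripper_width: 0.1
```

Emit:
apply_moves(plan=[1, 0.001, -0.0003, 0, 0, 1, 0.001, -0.0003, 0, 0])

```text
clock: 15.25
position: [522.6, -344.8, 48.3]
ee_rot: [0.151, 0.988, 0.001, -0.003]
contact_force: [-6.3, 2.6, 4.4]
gripper_width: 0.1
```

Emit:
apply_moves(plan=[1, 0.001, -0.0003, 0, 0, 1, 0.001, -0.0003, 0, 0])

```text
clock: 15.42
position: [522.8, -344.9, 48.2]
ee_rot: [0.152, 0.988, 0.001, -0.004]
contact_force: [-9.2, 2.3, 4.9]
gripper_width: -0.2
```

Emit:
apply_moves(plan=[1, 0.001, -0.0003, 0, 0, 1, 0.001, -0.0003, 0, 0])

```text
clock: 15.58
position: [523.0, -345.0, 48.1]
ee_rot: [0.152, 0.988, 0.001, -0.005]
contact_force: [-9.2, 3.0, 5.7]
gripper_width: 0.2
```

Emit:
apply_moves(plan=[1, 0.001, -0.0003, 0.0005, 0, 1, 0.001, -0.0003, 0.0005, 0])

```text
clock: 15.75
position: [523.1, -345.0, 48.1]
ee_rot: [0.152, 0.988, 0.001, -0.006]
contact_force: [-9.9, 3.7, 4.4]
gripper_width: -0.4
```

Emit:
apply_moves(plan=[1, 0.001, -0.0003, 0.0005, 0, 1, 0.001, -0.0003, 0.0005, 0])

```text
clock: 15.92
position: [523.2, -345.0, 48.1]
ee_rot: [0.152, 0.988, 0.002, -0.007]
contact_force: [-11.4, 3.8, 4.8]
gripper_width: -0.2
```

Emit:
apply_moves(plan=[1, 0.001, -0.0003, 0.0005, 0, 1, 0.001, -0.0003, 0.0005, 0])

```text
clock: 16.08
position: [523.5, -345.0, 48.3]
ee_rot: [0.152, 0.988, 0.002, -0.008]
contact_force: [-11.7, 4.0, 4.6]
gripper_width: -0.1
```

Emit:
apply_moves(plan=[1, 0.001, -0.0003, 0.0005, 0, 1, 0.001, -0.0003, 0.0005, 0])

```text
clock: 16.25
position: [523.5, -345.1, 48.4]
ee_rot: [0.152, 0.988, 0.002, -0.009]
contact_force: [-13.7, 4.5, 4.4]
gripper_width: 0.0
```

Emit:
apply_moves(plan=[1, 0.001, -0.0003, 0.0005, 0, 1, 0.001, -0.0003, 0.0005, 0])

```text
clock: 16.42
position: [523.6, -345.1, 48.4]
ee_rot: [0.152, 0.988, 0.003, -0.01]
contact_force: [-14.7, 4.6, 3.8]
gripper_width: 0.1
```

Emit:
apply_moves(plan=[1, 0.001, -0.0003, 0, 0, 1, 0.001, -0.0003, 0, 0])

```text
clock: 16.58
position: [524.1, -345.2, 48.4]
ee_rot: [0.152, 0.988, 0.003, -0.011]
contact_force: [-15.3, 5.8, 4.8]
gripper_width: -0.2
```

Emit:
apply_moves(plan=[1, 0.001, -0.0003, 0, 0, 1, 0.001, -0.0003, 0, 0])

```text
clock: 16.75
position: [524.4, -345.3, 48.4]
ee_rot: [0.153, 0.988, 0.003, -0.011]
contact_force: [-17.3, 4.9, 5.1]
gripper_width: -0.1
```

Emit:
apply_moves(plan=[1, 0.001, -0.0003, 0, 0, 1, 0.001, -0.0003, 0, 0])

```text
clock: 16.92
position: [527.1, -346.1, 48.4]
ee_rot: [0.152, 0.988, 0.002, -0.009]
contact_force: [-8.2, 1.9, -2.0]
gripper_width: -0.3
```

Emit:
apply_moves(plan=[1, 0.0007, -0.0002, 0, 0, 1, 0.0007, -0.0002, 0, 0])

```text
clock: 17.08
position: [529.8, -347.0, 48.9]
ee_rot: [0.152, 0.988, 0.002, -0.007]
contact_force: [-10.7, 3.0, 1.2]
gripper_width: -0.6
```

Emit:
apply_moves(plan=[1, 0.0007, -0.0002, 0, 0, 1, 0.0007, -0.0002, 0, 0])

```text
clock: 17.25
position: [529.8, -347.0, 48.9]
ee_rot: [0.152, 0.988, 0.002, -0.008]
contact_force: [-11.6, 3.3, 2.9]
gripper_width: -0.1
```

It snapped over: the position jumped 5.5 mm and then stopped dead. One small confirming push, then look.

Emit:
apply_moves(plan=[1, 0.001, -0.0003, 0, 0, 1, 0.002, -0.0006, 0, 0, 1, 0.002, -0.0006, 0, 0])

```text
clock: 17.5
position: [529.8, -347.0, 48.8]
ee_rot: [0.152, 0.988, 0.003, -0.01]
contact_force: [-15.4, 4.7, 5.4]
gripper_width: -0.1
```

Emit:
apply_moves(plan=[1, -0.004, 0.0012, 0, 0, 1, -0.009, 0.0028, 0, 0, 1, -0.016, 0.005, 0, 0, 1, -0.025, 0.0078, 0.005, 0, 1, -0.03, 0.0094, 0.02, 0, 1, -0.05, 0.016, 0.05, 0, 1, -0.08, 0.025, 0.08, 0, 1, -0.1, 0.03, 0.11, 0])

```text
clock: 18.17
position: [436.9, -318.7, 162.3]
ee_rot: [0.151, 0.989, 0.0, -0.0]
contact_force: [-0.5, -0.5, 0.8]
gripper_width: 0.1
```

Emit:
apply_moves(plan=[1, -0.02, -0.035, 0.02, 0, 1, -0.04, -0.07, 0.04, 0, 1, -0.06, -0.105, 0.05, 0, 1, -0.08, -0.14, 0.05, 0, 1, -0.1, -0.17, 0.05, 0, 1, -0.11, -0.2, 0.05, 0, 1, -0.11, -0.22, 0.05, 0, 1, -0.11, -0.22, 0.05, 0])

```text
clock: 18.83
position: [327.7, -543.3, 211.7]
ee_rot: [0.153, 0.988, -0.001, 0.001]
contact_force: [0.9, -0.8, -0.3]
gripper_width: 0.0
```

```bash
python3 - <<'E'
from h import *
s=arm.read_state();print(s['position'],s['contact_force'])
d=arm.get_image('scene');t=arm.get_image('top');save('fs',d['color']);save('ft',t['color'])
overlay(d,'f1',(508,-340.4),-17.4,0,(265,365,110,185),7)
a=overlay(t,'f2',(508,-340.4),-17.4,0,(332,387,165,242),7)
E
```

```text
[ 327.66067974 -543.26895064  211.70233747] [ 0.92703014 -0.78979619 -0.25528739]
```

View pics/f1.png

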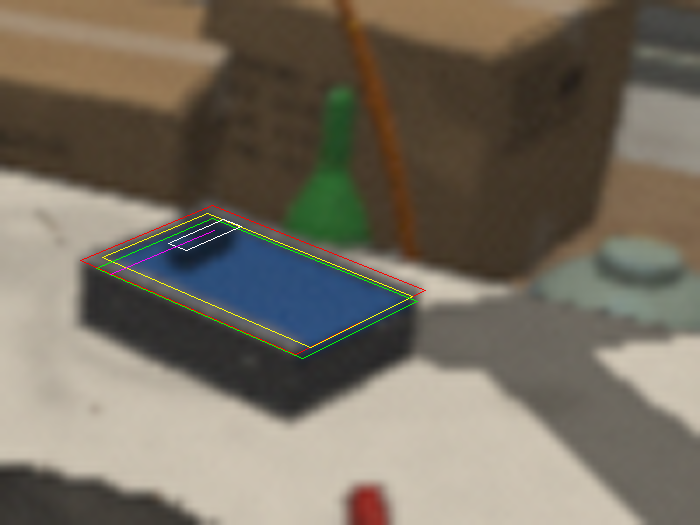

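View pics/f2.png

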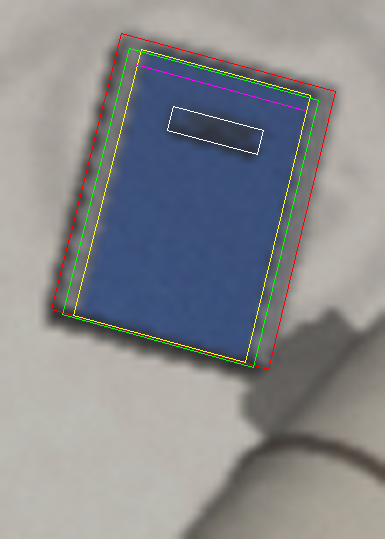

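View pics/ft.png

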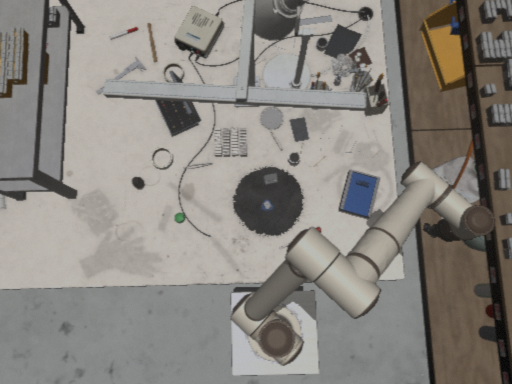

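Both views show the lid flush with the mouth and closed end, with the bar on its home outline. The oil bottle and the green loupe haven't moved, and the tool is clear.

```bash
python3 - <<'E'
from h import *
print(arm.job_done())
E
```

```text
the job is handed in; nothing more can be done
None
```

The loupe is back in the well of the grey case, standing level on the cork, and the blue lid is closed over it. I handed the job in at about 19 s with the arm clear of everything.

- **Loupe:** I set it down until I felt the floor, at about 11 N. After release, both cameras showed it level and clear of the lid's path.
- **Lid:** I pushed it from behind its grip bar with closed fingers, in steps of about 1 mm. Resistance rose to about 18 N, then the lid snapped forward about 5.5 mm and stopped dead. A small confirming push reached about 17 N along the closing direction with no further movement, under the 35 N limit. I only read forces between steps, so a brief peak during the snap itself would not show.
- **Last checks:** In both views the lid is flush with the case mouth and the bar sits on its predicted home outline, to within about 3 mm. The oil bottle and green look-alike are where they started. The arm half hides the screwdriver in the last top view; what shows of it in the scene view looks undisturbed.
- **What disagreed:** My first case position was about 3 mm off along its axis, and I corrected it from the overlays. The gripper read about 40 mm on the 42 mm loupe. The lid met the ridge about 9 mm before home, not the 7 mm in the description. None of the checks failed.

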